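# Hold the bead polisher's bayonet lid at the half-way mark

### The job

Pick up the loose lid by its bar, set it fully home on the bead polisher with its two lugs down through the two gaps in the rim (bar in line with the white marks), then twist it clockwise until the bar points at the yellow marks, half way to the lock. Do not turn it on to the red marks, where it would click shut: keep gripping the lid and finish while holding it at the yellow marks, against the spring that wants to turn it back. Leave the other things on the bench alone.

Things in the scene. Friction and masses are not known exactly. Their poses are not given: they have to be found in the camera images.
- lid: Loose grey round lid, 120 g, standing upright on the bench. Origin: centre of its underside; z up. Plug below: radius 21 mm at the bottom, 26 mm from z = 9 mm up. Disc above: radius 42, z = 23 to 29 mm. Two steel lugs stick out of the plug along +x and -x to 35 mm from the axis, each 10 mm wide, z = 7 to 13 mm. The lid is the same after half a turn.
- lid_grip (a point): Point on the lid's axis inside its black bar grip, 45 mm above the lid's origin. The bar stands on the disc, 58 mm long along the lid's x axis (its ends lie over the lugs), 14 mm wide (y), top 57 mm above the lid's origin. White lines on the disc continue the bar.
- polisher: Blue round bead polisher fixed to the bench, 128 mm wide at the foot, 75 mm tall, open at the top, black switch panel on its -x side. Origin: centre of its foot; z up. Its aluminium rim (8 mm thick) has a round opening of radius 28 mm with two gaps 15 mm wide along +x and -x, out to 40 mm from the axis. Lid home: disc on the rim, lid origin 52 mm above this origin.
- rim_center (a point): Centre of the polisher's opening, level with the rim's top face, 75 mm above the bench. Marks on the top, 44 to 57 mm from here: white at the gaps (polisher's +x and -x; lugs go in here), yellow 45 degrees clockwise of them seen from above (half way), red 90 degrees clockwise of them (lock).
- carrier (a joint): Brass carrier ring under the rim which the lugs push round (rad): 0 at rest, grows as the lid turns clockwise seen from above, end stop 1.5. The lid turns freely about 0.09 rad from the white marks before meeting it, so lid at yellow reads about 0.70. A soft spring (0.05 N m at 0, 0.15 N m at 0.7) turns it and the lid back when let go. The lock catches above 1.2.
- amber_jar: Bystander: jar of amber beads, 57 mm wide, 76 mm tall, at the back; origin under its centre.
- tape: Bystander: roll of masking tape lying flat, 98 mm wide, 19 mm tall, on the right; origin under its centre.
- tin: Bystander: white round tin, 66 mm wide, 29 mm tall, right back; origin under its centre.
- blue_tube: Bystander: blue bead tube lying down, 78 mm long, on the left; origin under its centre.
- wax: Bystander: block of yellow beeswax, 34 x 48 x 22 mm, front right; origin under its centre.
Things that resemble listed ones, but are neither listed nor needed, are in the scene too. Of the things like the polisher, leave any that is brown or green; of the rest the larger one is meant.

How it is judged:
On the way, in this order (a step that is already met when the one before it is completed fails the run):
1. the lid sits home on the rim, lugs through the gaps, not yet turned (z of lid in the frame of polisher below 0.0545 m and horizontal distance between lid and rim_center below 0.005 m and value of joint carrier below 0.2 rad), for 0.1 s.
2. the lid is twisted clockwise to the yellow half-way marks (value of joint carrier between 0.45 and 0.96 rad and z of lid in the frame of polisher below 0.0545 m), for 0.2 s.
At the end, for the whole second after the job is handed in: The lid lies home on the rim (origin 50 to 54.5 mm above the polisher's, within 5 mm of its axis, upright within 0.08 rad), its bar within 0.25 rad of the yellow marks (0.535 to 1.035 rad clockwise from the white marks; carrier at 0.45 to 0.96), still, and the fingers grip it (over 2 N) (all of step 2 and z of lid in the frame of polisher above 0.05 m and horizontal distance between lid and rim_center below 0.005 m and angle between lid's own z axis and vertical below 0.08 rad and angle between the x axis of lid and the x axis of polisher, either way round between 0.535 and 1.035 rad and linear speed of lid below 0.02 m/s and angular speed of lid below 0.15 rad/s and contact force between the fingers and lid above 2 N); the arm keeps its last pose, push and grip.
It fails at once if the lid is turned on into the lock (carrier above 1.2) (value of joint carrier above 1.2 rad).
It fails at once if a bystander is pushed more than 3 cm (distance of any of amber_jar, tape, tin, blue_tube, wax from where it was at the start of the episode above 0.03 m).
It also fails if it takes over 42 s, if anything falls off the work surface, if the arm or the gripper's body presses on something with over 40 N, if the wrist force passes 120 N, or if a joint passes its speed limit or range.

### The arm

A 6-joint arm with a two-finger parallel gripper is mounted at the origin on a cart in front of the work surface, level with it; the furniture and walls round the work are solid. World frame = base frame: x ahead of the robot, y to its left, z up, the work surface at z = 0. Lengths are in m, angles in rad, forces in N, time in s.
With the tool pointing down it reaches from about 0.425 to 0.95 m from the base axis. Payload 3.5 kg.
Tool frame: the origin (TCP) lies midway between the tips of the shut fingers; the grasp point (between the pads) lies grasp_offset behind it (grasp_offset is the distance from the TCP to the grasp point, in m); z points along the fingers, y is the direction in which the jaws open and shut (so a half turn about z gives the same grasp; the last joint's range is limited). The gripper opens to 85 mm and grips with 20 to 120 N. Pads are 22 mm wide; open, the fingers measure 114 mm over their backs; the gripper's body (76 mm by 85 mm) begins 54 mm behind the grasp point. The pads swing forward as they close: fully open they stand 13 mm farther back than shut.
Start: joints at [1.077, 0.286, 1.577, -0, 1.279, -0.15], TCP at [0.227, 0.635, 0.231] pointing down, gripper open.
Joint ranges: [-2.77, 2.77], [-0.9, 2.22], [0.21, 2.48], [-1.53, 4.67], [0.24, 2.81], [-2.84, 2.84]. Speed limits (rad/s): [2.79, 2.79, 3.14, 3.14, 3.14, 3.14].

### API

Orientations are given as a unit quaternion [x, y, z, w].
In Python, from plant import * gives the robot as it stands.
- The arm moves only by the tool jog_arm, never from a script. Its argument "targets" is text: rows parted by semicolons, each of 7 numbers parted by spaces: the shift along the world's x, y, z in mm, then the turn, a rotation vector about the world's x, y, z in degrees, then the gripper's target within -1 to 1 (fully open at 1, half-way at 0, shut at -1). A call has 1 to 10 rows; each row shifts and turns the pose as measured when the row begins; what a row does not reach is not made up. A row lasts 1/12 s, in which the tool goes at most 41.7 mm and 7.16 degrees, less where a joint would pass 70% of its speed; a pose out of reach is approached as far as the arm can. A call with a gripper value outside its range is refused whole. The fingers move at their own pace and stop on an object; "force" is the grip in N (left out, the last holds). Time passes only in rows, so rows that do not move let the fingers close. It gives the time, the measured TCP pose, the force and the opening at its end, in the units of the state.
- get_state(): the state, without advancing time (a new reading comes with each control period).
- read_camera(name): name is "scene" or "top" or "wrist"; returns a dict with "pixels" (400x640x3 uint8, blue, green, red), "mtx" (3x3 intrinsics, pixels), "world_from_camera" (4x4, takes a point from camera to world coordinates). Camera axes: x right, y up, looking along -z (the intrinsics and any distortion apply to the point x, -y, -z); pixel columns grow to the right and rows downward; lengths in m; the calibration is good to about 2 mm. A picture is of the moment at which its call begins. There is no depth.
- sign_off(): hands the job in, once; it reports no verdict.
Trained networks look in a picture, given as the dict that the camera call returned (one of the last four; its "shot" number tells which), for a name from the list of things; names that differ only in an ending like _2 or _b are one class to them, and where a whole thing is asked for, a point or a joint stands for the part that bears it (a point fixed in the world has none). Each returns a list of dicts, best first, with "p" (0 to 1); they miss things now and then, are a little off and sometimes report something else, mostly with a low value. They report only what shows in the picture. A call takes as long as a camera call. They do not tell look-alikes from the thing itself.
- spot_in(target, picture): "uv" ([column, row] in pixels, amid what is visible of it).
- silhouettes(target, picture): "mask" (400x640 bool, what is visible of it) and "uv" ([column, row] in pixels, amid what is visible of it).
- mark_of(target, picture): "uv" ([column, row] in pixels: a listed point, or the origin of a listed thing).
The state is a dict: "time": time; "qpos": joint angles; "dq": joint speeds; "joint_efforts": joint torques, N m; "eef_pos": TCP position; "tcp_rot": TCP orientation; "contact_force": force on the tool from outside, world axes, zero at the start; "wrist_torque": the same for the moment, N m; "opening": opening from 0.0 (shut) to 1.0 (fully open).
Only numpy, scipy, OpenCV 4.12 (cv2) and the standard library are available. Lean on these libraries where they do the work, as an engineer would, in place of code of your own. Each camera call takes 0.05 s, during which the arm holds its last target.

## Working session

There is one attempt and no reset: what is moved stays moved. The work goes in short steps, Python scripts to look and compute and a tool call to move; the robot and the scene stay as the last step left them, time stands still between calls to the robot, and variables do not carry over. Pictures are saved under pics/ and viewed, and the job is handed in when it is done.

Besides the shell and the picture viewer there is one more tool, called after "Request:" as a command line: name --argument value ..., lists and objects as JSON in quotes. jog_arm: Moves the arm, as the interface text tells. Its arguments: {"type":"object","properties":{"targets":{"type":"string"},"force":{"type":"number"}},"required":["targets"]}

```bash
mkdir -p pics; ls; python3 - <<'E'
from plant import *
import cv2,pickle
s=get_state();print({k:s[k] for k in('time','eef_pos','tcp_rot','opening')})
try: print(grasp_offset)
except Exception as e: print(e)
d={}
for n in('scene','top'):
    p=read_camera(n);d[n]=p;cv2.imwrite(f'pics/a_{n}.png',p['pixels'])
    print(n,p['mtx'].tolist() if hasattr(p['mtx'],'tolist') else p['mtx'],p.keys())
    print(p['world_from_camera'])
    for t in('lid','polisher','lid_grip','rim_center'):
        print(t,[(round(r['p'],2),[round(float(x)) for x in r['uv']]) for r in mark_of(t,p)])
pickle.dump(d,open('a.pkl','wb'))
E
```

```text
pics
{'time': 0.0, 'eef_pos': array([0.22718018, 0.63491355, 0.22991914]), 'tcp_rot': array([ 1.71057670e-01,  9.85260297e-01, -1.12940298e-03, -3.80294295e-04]), 'opening': 0.9992414826038638}
0.0187
scene [[462.6624244374243, 0.0, 316.922245292397], [0.0, 462.6624244374243, 206.45158154564552], [0.0, 0.0, 1.0]] dict_keys(['pixels', 'mtx', 'world_from_camera', 'shot'])
[[ 0.52327997  0.39716272 -0.7539495  -0.44076478]
 [-0.85215183  0.23981338 -0.46510946 -0.63893156]
 [-0.00391696  0.88586191  0.46393247  0.70578481]
 [ 0.          0.          0.          1.        ]]
lid [(0.85, [338, 244])]
polisher [(0.79, [284, 248]), (0.65, [241, 240]), (0.55, [331, 290])]
lid_grip [(0.86, [344, 225])]
rim_center [(0.9, [287, 232]), (0.69, [329, 265]), (0.63, [268, 194]), (0.62, [244, 227])]
top [[367.92882849722423, 0.0, 323.9726219596894], [0.0, 367.92882849722423, 193.35936864738446], [0.0, 0.0, 1.0]] dict_keys(['pixels', 'mtx', 'world_from_camera', 'shot'])
[[-0.02258197  0.99337647 -0.11266433  0.47493226]
 [-0.99972964 -0.02181329  0.00805094 -0.00204513]
 [ 0.00554004  0.11281568  0.99360049  0.95149961]
 [ 0.          0.          0.          1.        ]]
lid [(0.71, [361, 202])]
polisher [(0.85, [265, 266]), (0.82, [396, 280]), (0.61, [254, 190]), (0.58, [317, 245])]
lid_grip [(0.94, [364, 198])]
rim_center [(0.82, [397, 286]), (0.69, [317, 243]), (0.68, [265, 266]), (0.6, [252, 190])]
```

View pics/a_scene.png

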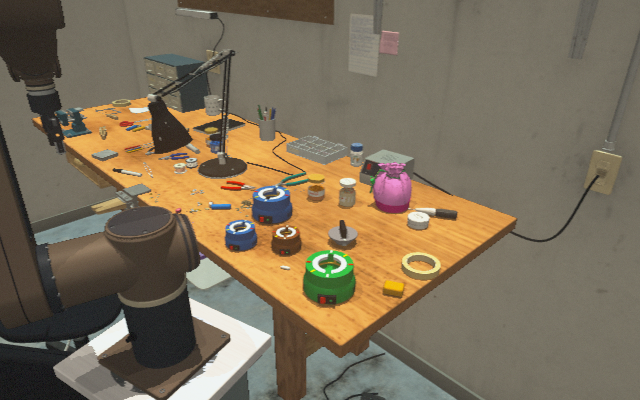

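View pics/a_top.png

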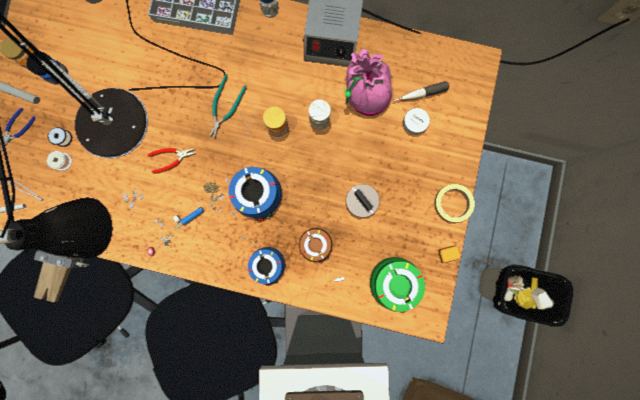

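```bash
cat > h.py <<'E'
import numpy as np,cv2
def ray(p,uv):
    K=p['mtx'];T=np.array(p['world_from_camera'])
    d=np.array([(uv[0]-K[0][2])/K[0][0],-(uv[1]-K[1][2])/K[1][1],-1.])
    return T[:3,3],T[:3,:3]@d
def onz(p,uv,z):
    o,d=ray(p,uv);return o+d*(z-o[2])/d[2]
def proj(p,X):
    T=np.linalg.inv(np.array(p['world_from_camera']));c=T[:3,:3]@np.array(X)+T[:3,3]
    K=p['mtx'];return np.array([K[0][2]+K[0][0]*c[0]/-c[2],K[1][2]+K[1][1]*(-c[1])/-c[2]])
E
python3 - <<'E'
import pickle;from h import *
d=pickle.load(open('a.pkl','rb'));t=d['top'];s=d['scene']
print('grip',onz(t,(364,198),.045),onz(s,(344,225),.045))
print('lid',onz(t,(361,202),.0),onz(s,(338,244),.0))
print('rim',onz(t,(252,190),.075),onz(s,(268,194),.075))
a=t['pixels'];c=[a[150:240,200:300],a[160:250,315:415]]
c=[cv2.resize(x,None,fx=4,fy=4,interpolation=cv2.INTER_CUBIC) for x in c]
cv2.imwrite('pics/crop.png',np.hstack(c))
E
```

```text
grip [ 0.56397439 -0.10827903  0.045     ] [ 0.57572071 -0.10252648  0.045     ]
lid [ 0.55813084 -0.10539386  0.        ] [ 0.54094657 -0.10324471  0.        ]
rim [0.58621035 0.16318281 0.075     ] [0.57684464 0.16687171 0.075     ]
```

View pics/crop.png

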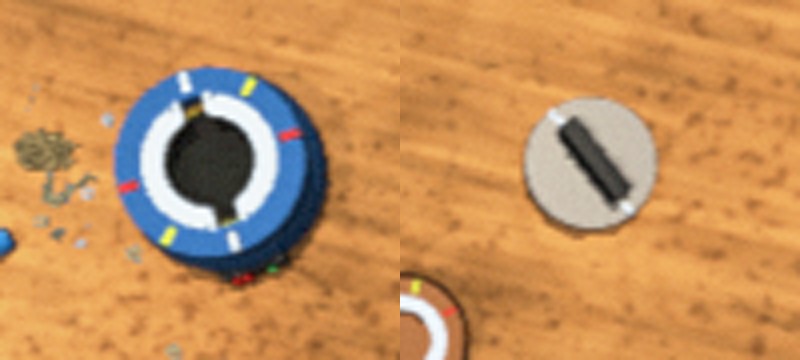

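```bash
python3 - <<'E'
import pickle;from h import *
from scipy.spatial.transform import Rotation as R
d=pickle.load(open('a.pkl','rb'));t=d['top']
f=lambda x,y,ox,oy:(ox+(x+.5)/4-.5,oy+(y+.5)/4-.5)
A=lambda p,q:np.degrees(np.arctan2(*(p-q)[1::-1]))
w1,w2,y1,y2,r1,r2=[onz(t,f(*v,200,150),.075) for v in((184,82),(234,241),(250,86),(168,236),(290,135),(129,187))]
print('center',(w1+w2)/2,(y1+y2)/2,(r1+r2)/2,'white',A(w1,w2),'yel',A(y1,y2),'red',A(r1,r2),np.linalg.norm(w1-w2))
l1,l2=[onz(t,f(x-400,y,315,160),.029) for x,y in((555,116),(627,206))]
print('lid',(l1+l2)/2,A(l1,l2),np.linalg.norm(l1-l2))
# disc circle centre
l=onz(t,f(591-400,163,315,160),.029);print('disc',l)
q=R.from_quat([1.71057670e-01,9.85260297e-01,-1.12940298e-03,-3.80294295e-04]).as_matrix();print('tool y ang',np.degrees(np.arctan2(q[1,1],q[0,1])),q)
E
```

```text
center [0.58650884 0.16357232 0.075     ] [0.58678488 0.16333599 0.075     ] [0.5865462  0.16307128 0.075     ] white 17.17311343424941 yel -28.75670004773983 red -73.09335738510713 0.10120412031117618
lid [ 0.56098697 -0.10582     0.029     ] 36.85602550201861 0.0723843893604257
disc [ 0.5596259  -0.10584883  0.029     ]
tool y ang 70.30137054514104 [[-9.41478258e-01  3.37071803e-01 -1.13576383e-03]
 [ 3.37073521e-01  9.41475996e-01 -2.09540732e-03]
 [ 3.62991656e-04 -2.35561634e-03 -9.99997160e-01]]
```

```bash
python3 - <<'E'
import pickle;from h import *
d=pickle.load(open('a.pkl','rb'));t=d['top'];s=d['scene']
print(proj(t,[.227,.635,.23]),proj(s,[.227,.635,.23]))
def tri(a,b):
    o,u=ray(t,a);p,v=ray(s,b);k=np.linalg.lstsq(np.c_[u,-v],p-o,rcond=None)[0];return o+k[0]*u,p+k[1]*v
for n,a,b in(('shade top/neck',(12,235),(155,98)),('shade rim near',(105,240),(188,145)),('base',(111,122),(221,167)),('elbow',(15,40),(231,53)),('rim low-left',(80,202),(165,152)),('rim2',(90,258),(190,146))): print(n,*tri(a,b))
im=[cv2.resize(s['pixels'][30:230,90:290],None,fx=2,fy=2),cv2.resize(t['pixels'][60:260,0:200],None,fx=2,fy=2)]
cv2.imwrite('pics/lamp.png',np.hstack(im))
E
```

```text
[-17.83436821 377.14750199] [ 58.90874074 154.01289729]
shade top/neck [0.4864928  0.50013627 0.34855937] [0.48408812 0.50274597 0.35068685]
shade rim near [0.47505929 0.41823713 0.23081632] [0.49184177 0.39743438 0.2186877 ]
base [0.783019   0.54601248 0.0081513 ] [0.77942629 0.55055617 0.00961772]
elbow [0.76451335 0.43437716 0.44670659] [0.76398207 0.43503721 0.44697247]
rim low-left [0.56019113 0.53363913 0.13419701] [0.53526254 0.56103284 0.14955117]
rim2 [0.44245853 0.42970726 0.25625221] [0.48163132 0.3780633  0.22235134]
```

View pics/lamp.png

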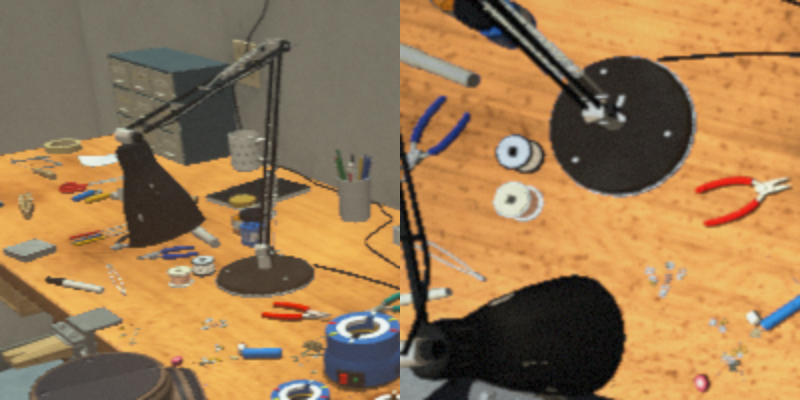

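Request:
jog_arm --targets "-11 -35 0 0 0 4 1;-11 -35 0 0 0 4 1;-11 -35 0 0 0 4 1;-11 -35 0 0 0 4 1;-11 -35 0 0 0 4 1;30 -25 0 0 0 3 1;30 -25 0 0 0 3 1;30 -25 0 0 0 3 1;30 -25 0 0 0 3 1" --force 50

```text
time: 1.25
eef_pos: [0.2868, 0.3527, 0.2259]
tcp_rot: [-0.128, 0.992, -0.001, -0.001]
contact_force: [0.4, 0.7, -0.1]
opening: 1.001
```

Request:
jog_arm --targets "27 -31 0 0 0 2 1;27 -31 0 0 0 2 1;27 -31 0 0 0 2 1;27 -31 0 0 0 2 1;27 -31 0 0 0 2 1;20 -36 0 0 0 2 1;20 -36 0 0 0 2 1;20 -36 0 0 0 2 1;20 -36 0 0 0 2 1"

```text
time: 2.0
eef_pos: [0.5043, 0.0486, 0.2306]
tcp_rot: [-0.29, 0.957, 0.0, 0.006]
contact_force: [0.1, 0.9, -0.1]
opening: 1.0
```

Request:
jog_arm --targets "15 -38 0 0 0 2 1;15 -38 0 0 0 2 1;15 -38 0 0 0 0 1;12 -38 -20 0 0 0 1;0 0 0 0 0 0 1"

```text
time: 2.42
eef_pos: [0.5635, -0.1103, 0.2146]
tcp_rot: [-0.322, 0.947, -0.003, 0.009]
contact_force: [-0.4, 0.8, -1.0]
opening: 1.0
```

```bash
cat > look.py <<'E'
import sys,pickle
from plant import *;from h import *
from scipy.spatial.transform import Rotation as R
def yaw(s):
    q=R.from_quat(s['tcp_rot']).as_matrix();return np.degrees(np.arctan2(q[1,1],q[0,1]))
def look(tag,cams,pts):
    s=get_state();print('t',round(s['time'],2),'tcp',np.round(s['eef_pos'],4),'yaw',round(yaw(s),2),'F',np.round(s['contact_force'],1),'T',np.round(s['wrist_torque'],2),'op',round(s['opening'],3),'q6',round(s['qpos'][5],2),'z',np.round(R.from_quat(s['tcp_rot']).as_matrix()[:,2],4))
    d={}
    for n in cams:
        p=read_camera(n);d[n]=p;cv2.imwrite(f'pics/{tag}_{n}.png',p['pixels'])
        for t,z in pts: print(n,t,[(round(r['p'],2),np.round(r['uv'],1),np.round(onz(p,r['uv'],z),4)) for r in mark_of(t,p)])
    pickle.dump(d,open(tag+'.pkl','wb'))
    return d
E
python3 -c "
from look import *
look('b',['wrist'],[('lid_grip',.045),('lid',0)])"
```

```text
t 2.42 tcp [ 0.5635 -0.1103  0.2146] yaw 127.61 F [-0.4  0.8 -1. ] T [ 0.02  0.05 -0.03] op 1.0 q6 -2.6 z [ 1.870e-02  2.000e-04 -9.998e-01]
wrist lid_grip [(0.61, array([330. , 176.1]), array([ 0.5591, -0.1043,  0.045 ]))]
wrist lid [(0.9, array([329.2, 165.2]), array([ 0.5594, -0.1042,  0.    ]))]
```

View pics/b_wrist.png

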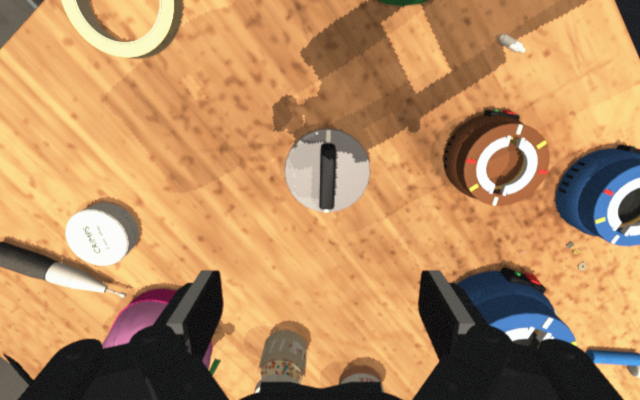

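```bash
python3 - <<'E'
import pickle;from h import *
t=pickle.load(open('b.pkl','rb'))['wrist']
a=t['pixels'];c=cv2.resize(a[115:225,270:390],None,fx=5,fy=5,interpolation=cv2.INTER_CUBIC);cv2.imwrite('pics/b_crop.png',c)
A=lambda p,q:np.degrees(np.arctan2(*(p-q)[1::-1]))
g=cv2.cvtColor(a,cv2.COLOR_BGR2GRAY);m=np.zeros_like(g);m[135:218,300:355]=(g[135:218,300:355]<75)
n,l,st,ce=cv2.connectedComponentsWithStats(m);print(st,ce)
i=1+np.argmax(st[1:,4]);ys,xs=np.where(l==i)
r=cv2.minAreaRect(np.c_[xs,ys].astype(np.float32));print(r)
u=(330.5,135);v=(326,211)
p,q=onz(t,u,.029),onz(t,v,.029);print('white',A(p,q),(p+q)/2,np.linalg.norm(p-q))
E
```

```text
[[     0      0    640    400 255253]
 [   320    143     16     66    740]
 [   327    165      1      1      1]
 [   330    173      1      1      1]
 [   325    179      1      1      1]
 [   324    181      2      2      3]
 [   327    181      1      1      1]] [[319.47675052 199.57127634]
 [327.45810811 175.12162162]
 [327.         165.        ]
 [330.         173.        ]
 [325.         179.        ]
 [324.33333333 181.66666667]
 [327.         181.        ]]
((327.5, 175.5), (65.0, 15.0), 90.0)
white -145.250633725829 [ 0.5621599  -0.10387886  0.029     ] 0.07659033210793514
```

View pics/b_crop.png

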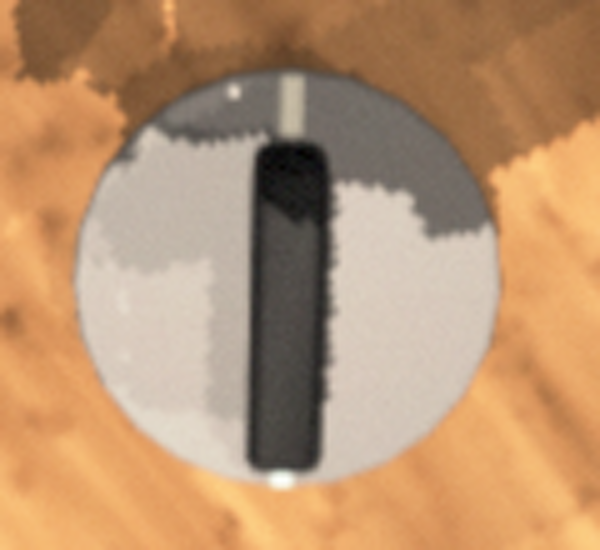

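```bash
python3 - <<'E'
import pickle;from h import *
t=pickle.load(open('b.pkl','rb'))['wrist']
A=lambda p,q:np.degrees(np.arctan2(*(p-q)[1::-1]))
f=lambda x,y:(270+(x+.5)/5-.5,115+(y+.5)/5-.5)
print('disc',onz(t,f(287,278),.029))
p,q=onz(t,f(292,105),.029),onz(t,f(282,480),.029);print(A(p,q)+180)
p,q=onz(t,f(292,145),.057),onz(t,f(283,465),.057);print('bar top',A(p,q)+180,(p+q)/2,np.linalg.norm(p-q))
print(t['world_from_camera'])
E
```

```text
disc [ 0.55949852 -0.10739999  0.029     ]
36.48847672602963
bar top 36.416838050494675 [ 0.55869173 -0.10820301  0.057     ] 0.059194619716866445
[[-0.61008026 -0.74434691 -0.27156905  0.49611171]
 [ 0.79225998 -0.57792896 -0.19576066 -0.15984223]
 [-0.01123378 -0.33458301  0.94229932  0.35604222]
 [ 0.          0.          0.          1.        ]]
```

Request:
jog_arm --targets "-4 3.5 -20 0 1.1 -1.1 1;0 0 -35 0 0 0 1;0 0 -35 0 0 0 1;0 0 -20 0 0 0 1;0 0 0 0 0 0 1"

```text
time: 2.98
eef_pos: [0.562, -0.0946, 0.1135]
tcp_rot: [-0.319, 0.948, -0.004, 0.008]
contact_force: [-0.9, 0.4, -0.1]
opening: 1.0
```

```bash
python3 -c "
from look import *
look('c',['wrist'],[('lid_grip',.045),('lid',0)])"
```

```text
t 2.98 tcp [ 0.562  -0.0946  0.1135] yaw 127.22 F [-0.9  0.4 -0.1] T [ 0.05  0.07 -0.02] op 1.0 q6 -2.57 z [ 0.0179 -0.0023 -0.9998]
wrist lid_grip [(0.57, array([305.2, 205.4]), array([ 0.5622, -0.1074,  0.045 ]))]
wrist lid [(0.92, array([309.6, 183.4]), array([ 0.5602, -0.1077,  0.    ]))]
```

View pics/c_wrist.png

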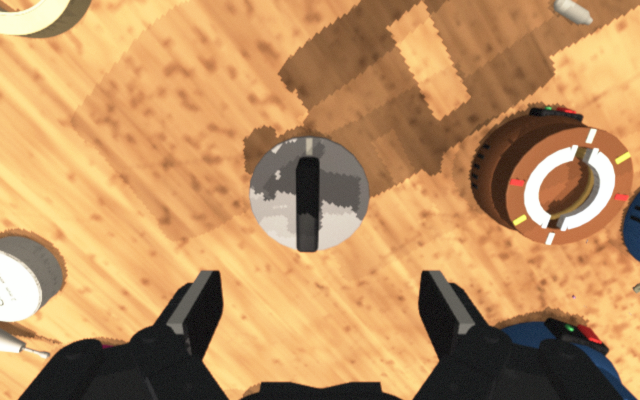

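Request:
jog_arm --targets "-2.5 -12 0 0 1.1 -0.8 1;0 0 0 0 0 0 1;0 0 0 0 0 0 1"

```text
time: 3.38
eef_pos: [0.5664, -0.1096, 0.1258]
tcp_rot: [-0.313, 0.95, -0.007, 0.006]
contact_force: [0.3, 0.3, 1.5]
opening: 1.001
```

```bash
python3 -c "
from look import *
look('d',[],[])"
```

```text
t 3.38 tcp [ 0.5664 -0.1096  0.1258] yaw 126.44 F [0.3 0.3 1.5] T [-0.01 -0.05 -0.01] op 1.001 q6 -2.57 z [ 0.0159 -0.01   -0.9998]
```

Request:
jog_arm --targets "0 0 0 0 0 0 1;0 0 0 0 0 0 1;0 0 0 0 0 0 1"

```text
time: 3.63
eef_pos: [0.5683, -0.1111, 0.1295]
tcp_rot: [-0.312, 0.95, -0.009, 0.008]
contact_force: [-0.7, 0.4, -0.2]
opening: 0.997
```

```bash
python3 -c "
from look import *
look('d',[],[])"
```

```text
t 3.63 tcp [ 0.5683 -0.1111  0.1295] yaw 126.36 F [-0.7  0.4 -0.2] T [ 0.01 -0.04  0.  ] op 0.997 q6 -2.57 z [ 0.0217 -0.0122 -0.9997]
```

Request:
jog_arm --targets "-6 2 0 0 1 0 1"

```text
time: 3.72
eef_pos: [0.5626, -0.1095, 0.13]
tcp_rot: [-0.312, 0.95, -0.007, 0.0]
contact_force: [-0.8, 1.3, 0.2]
opening: 1.002
```

```bash
python3 -c "
from look import *
look('d',[],[])"
```

```text
t 3.72 tcp [ 0.5626 -0.1095  0.13  ] yaw 126.35 F [-0.8  1.3  0.2] T [ 0.01  0.03 -0.02] op 1.002 q6 -2.56 z [ 0.0048 -0.0127 -0.9999]
```

Request:
jog_arm --targets "0 0 0 0 0 0 1"

```text
time: 3.8
eef_pos: [0.562, -0.1092, 0.1299]
tcp_rot: [-0.312, 0.95, -0.006, -0.0]
contact_force: [0.7, -1.2, -0.6]
opening: 0.999
```

```bash
python3 -c "
from look import *
look('d',[],[])"
```

```text
t 3.8 tcp [ 0.562  -0.1092  0.1299] yaw 126.35 F [ 0.7 -1.2 -0.6] T [ 0.05  0.   -0.03] op 0.999 q6 -2.56 z [ 0.0031 -0.0124 -0.9999]
```

Request:
jog_arm --targets "-2.5 2 -5 0.7 0.2 0 1;0 0 -15 0 0 0 1;0 0 -15 0 0 0 1;0 0 -15 0 0 0 1;0 0 -10 0 0 0 1;0 0 -5 0 0 0 1;0 0 0 0 0 0 1"

```text
time: 4.38
eef_pos: [0.5578, -0.1058, 0.061]
tcp_rot: [-0.312, 0.95, 0.002, -0.0]
contact_force: [-0.8, -0.2, 0.4]
opening: 0.998
```

```bash
python3 -c "
from look import *
look('e',['wrist'],[('lid_grip',.045),('lid',0)])"
```

```text
t 4.38 tcp [ 0.5578 -0.1058  0.061 ] yaw 126.38 F [-0.8 -0.2  0.4] T [ 0.02  0.   -0.02] op 0.998 q6 -2.57 z [-0.002   0.0034 -1.    ]
wrist lid_grip []
wrist lid [(0.67, array([319.5, 225.9]), array([ 0.56  , -0.1041,  0.    ]))]
```

View pics/e_wrist.png

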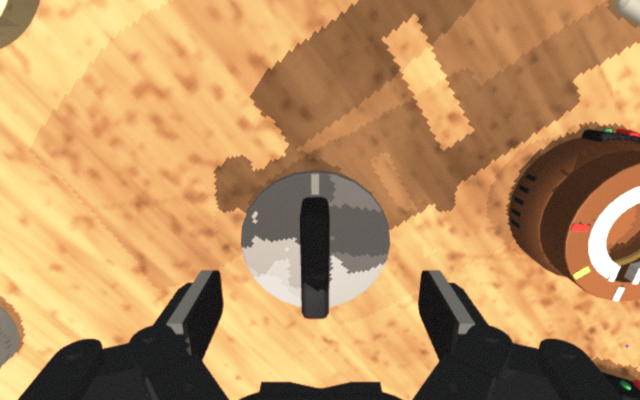

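```bash
python3 - <<'E'
import pickle;from h import *
t=pickle.load(open('e.pkl','rb'))['wrist']
A=lambda p,q:np.degrees(np.arctan2(*(p-q)[1::-1]))
print('disc',onz(t,(315.5,238),.029))
p,q=onz(t,(315.5,198),.057),onz(t,(314.5,304),.057);print('bar top',A(p,q)+180,(p+q)/2,np.linalg.norm(p-q))
E
```

```text
disc [ 0.5574919  -0.10877291  0.029     ]
bar top 35.59794770193898 [ 0.55380807 -0.1114505   0.057     ] 0.05551224943347316
```

Request:
jog_arm --targets "0.8 -1.2 -12 0 0 0 1;0 0 -12 0 0 0 1;0 0 -4 0 0 0 1;0 0 0 0 0 0 1"

```text
time: 4.87
eef_pos: [0.5624, -0.1086, 0.0356]
tcp_rot: [-0.312, 0.95, -0.001, 0.004]
contact_force: [-0.2, 0.7, 0.0]
opening: 1.002
```

Request:
jog_arm --targets "-2.5 1 -4 0 0 0 1;0 0 0 0 0 0 1"

```text
time: 5.03
eef_pos: [0.5594, -0.1074, 0.0304]
tcp_rot: [-0.312, 0.95, -0.001, 0.003]
contact_force: [-0.3, 0.4, -0.9]
opening: 0.998
```

```bash
python3 -c "
from look import *
look('e2',[],[])"
```

```text
t 5.03 tcp [ 0.5594 -0.1074  0.0304] yaw 126.39 F [-0.3  0.4 -0.9] T [-0.01 -0.01  0.02] op 0.998 q6 -2.58 z [ 6.5e-03  2.0e-04 -1.0e+00]
```

Request:
jog_arm --targets "0 0 1.5 0 0.4 0 0;0 0 0 0 0 0 -1;0 0 0 0 0 0 -1;0 0 0 0 0 0 -1;0 0 0 0 0 0 -1;0 0 0 0 0 0 -1;0 0 0 0 0 0 -1;0 0 0 0 0 0 -1;0 0 0 0 0 0 -1" --force 60

```text
time: 5.78
eef_pos: [0.5601, -0.1076, 0.0333]
tcp_rot: [-0.312, 0.95, -0.0, 0.0]
contact_force: [-0.2, -0.5, -0.3]
opening: 0.15
```

```bash
python3 -c "
from look import *
look('f',['wrist'],[('lid',0)])"
```

```text
t 5.78 tcp [ 0.5601 -0.1076  0.0333] yaw 126.4 F [-0.2 -0.5 -0.3] T [ 0.05  0.01 -0.  ] op 0.15 q6 -2.57 z [ 9.e-04 -8.e-04 -1.e+00]
wrist lid [(0.61, array([321.6, 246.8]), array([ 0.5627, -0.1043,  0.    ]))]
```

View pics/f_wrist.png

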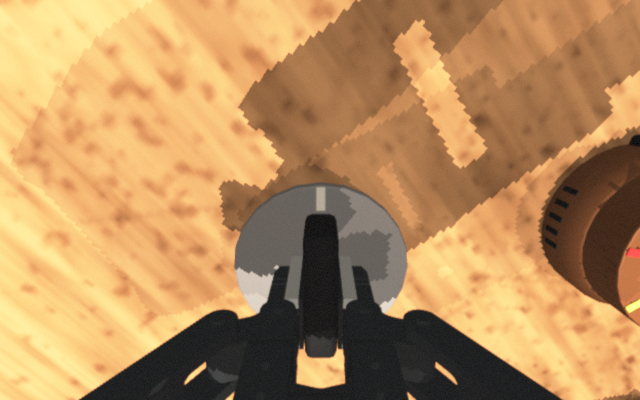

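```bash
python3 - <<'E'
import pickle;from h import *
t=pickle.load(open('f.pkl','rb'))['wrist'];a=t['pixels']
c=np.array([.5601,-.1076]);best=[]
im=a.copy()
def draw(im,cx,cy,col):
    for z in(.029,):
        for k in np.radians(np.arange(0,360,2)):
            u=proj(t,[cx+.042*np.cos(k),cy+.042*np.sin(k),z]);cv2.circle(im,tuple(int(round(v)) for v in u),0,col,-1)
draw(im,*c,(0,0,255))
e=np.array([np.cos(np.radians(36.4)),np.sin(np.radians(36.4))])
draw(im,*(c+.003*e),(0,255,0));draw(im,*(c-.003*e),(255,0,0))
cv2.imwrite('pics/f_c.png',cv2.resize(im[170:360,220:420],None,fx=4,fy=3.1,interpolation=cv2.INTER_NEAREST))
E
```

```text
(no output)
```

View pics/f_c.png

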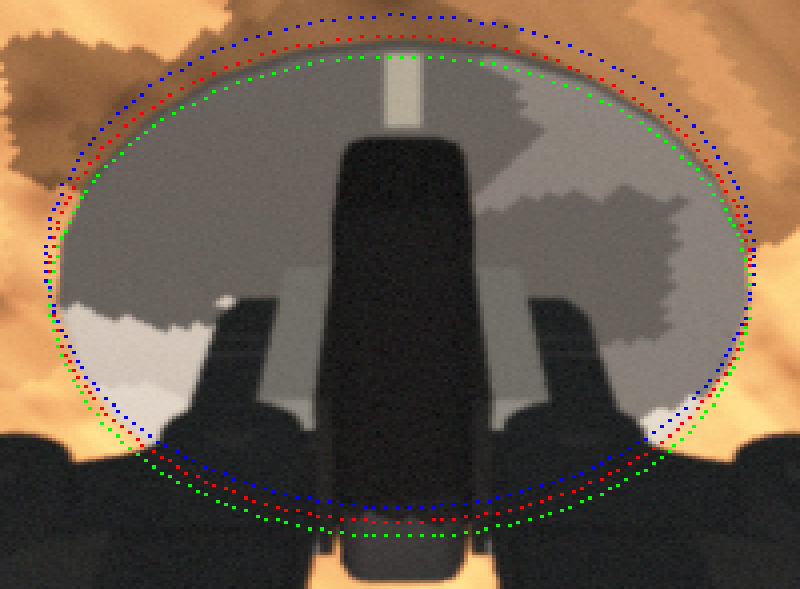

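Request:
jog_arm --targets "0 0 10 0 0 0 -1;0 0 25 0 0 0 -1;0 0 30 0 0 0 -1;0 0 30 0 0 0 -1;0 0 20 0 0 0 -1;0 0 8 0 0 0 -1;0 0 0 0 0 0 -1"

```text
time: 6.47
eef_pos: [0.5557, -0.1059, 0.161]
tcp_rot: [-0.312, 0.95, 0.002, -0.003]
contact_force: [0.6, 0.2, -0.9]
opening: 0.149
```

Request:
jog_arm --targets "1 15 0 0 0 -2 -1;2.5 25 0 0 0 -3 -1;2.5 30 0 0 0 -3 -1;2.5 30 0 0 0 -3 -1;2.5 30 0 0 0 -3 -1;2.5 30 0 0 0 -3 -1;2.5 25 0 0 0 -2 -1;2 15 0 0 0 0 -1;1 5 0 0 0 0 -1;0 0 0 0 0 0 -1"

```text
time: 7.3
eef_pos: [0.5675, 0.1069, 0.1485]
tcp_rot: [-0.141, 0.99, 0.004, -0.012]
contact_force: [-0.1, -0.0, -1.3]
opening: 0.149
```

```bash
python3 -c "
from look import *
look('g',[],[])"
```

```text
t 7.3 tcp [0.5675 0.1069 0.1485] yaw 106.15 F [-0.1 -0.  -1.3] T [ 0.01  0.01 -0.03] op 0.149 q6 -1.85 z [-0.0242  0.0051 -0.9997]
```

Request:
jog_arm --targets "3 12 6 0 0 0 -1;4 15 5 0 0 0 -1;4 12 1 0 0 0 -1;4 10 0 0 0 0 -1;2 4 0 0 0 0 -1;0 0 0 0 0 0 -1"

```text
time: 7.8
eef_pos: [0.5849, 0.1601, 0.1585]
tcp_rot: [-0.138, 0.99, 0.004, -0.014]
contact_force: [-0.6, 0.2, -1.1]
opening: 0.15
```

```bash
python3 -c "
from look import *
look('g',[],[])"
```

```text
t 7.8 tcp [0.5849 0.1601 0.1585] yaw 105.89 F [-0.6  0.2 -1.1] T [-0.01 -0.06  0.01] op 0.15 q6 -1.75 z [-0.0292  0.0041 -0.9996]
```

Request:
jog_arm --targets "0 3 0 -0.2 -1.7 1.2 -1;0 0 0 0 0 0 -1"

```text
time: 7.97
eef_pos: [0.5853, 0.1626, 0.1581]
tcp_rot: [-0.149, 0.989, -0.0, 0.0]
contact_force: [0.2, 0.7, -1.5]
opening: 0.151
```

```bash
python3 -c "
from look import *
look('h',['wrist','top','scene'],[('rim_center',.075),('lid_grip',.17)])"
```

```text
t 7.97 tcp [0.5853 0.1626 0.1581] yaw 107.12 F [ 0.2  0.7 -1.5] T [-0.02  0.04  0.07] op 0.151 q6 -1.76 z [ 6.e-04 -6.e-04 -1.e+00]
wrist rim_center []
wrist lid_grip [(0.92, array([321.7, 286.6]), array([0.5859, 0.1641, 0.17  ]))]
top rim_center [(0.95, array([399.3, 283.7]), array([ 0.3582, -0.1802,  0.075 ])), (0.95, array([310.9, 245.7]), array([0.4508, 0.0245, 0.075 ])), (0.93, array([251.1, 188.7]), array([0.5894, 0.1653, 0.075 ])), (0.81, array([266.5, 264.9]), array([0.4086, 0.1293, 0.075 ]))]
top lid_grip [(0.47, array([242.1, 185.1]), array([0.5852, 0.1664, 0.17  ]))]
scene rim_center [(0.75, array([287.8, 230.4]), array([ 0.4264, -0.0121,  0.075 ])), (0.74, array([241.5, 226.7]), array([0.3775, 0.1068, 0.075 ])), (0.66, array([329. , 264.6]), array([ 0.346 , -0.1865,  0.075 ])), (0.61, array([268.9, 192.9]), array([0.5846, 0.1692, 0.075 ]))]
scene lid_grip [(0.91, array([269.6, 163.6]), array([0.5946, 0.1679, 0.17  ]))]
```

View pics/h_wrist.png

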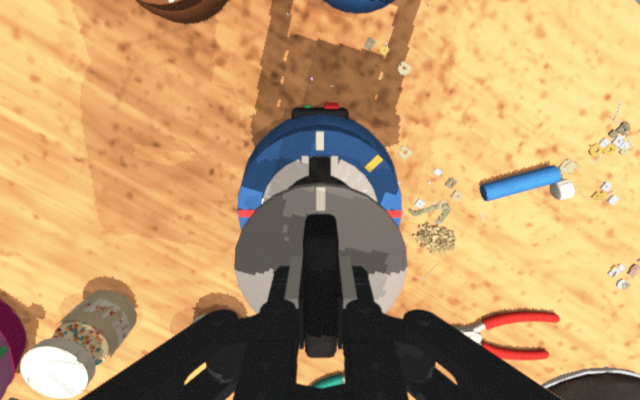

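View pics/h_scene.png

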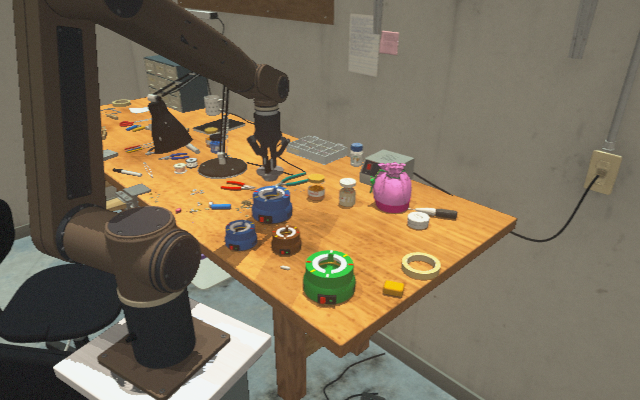

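```bash
python3 - <<'E'
import pickle;from h import *
t=pickle.load(open('h.pkl','rb'))['wrist'];im=t['pixels'].copy()
c=np.array([.5865,.1633]);th=np.radians(17.2)
def pt(x,y,z,o,a): return [o[0]+x*np.cos(a)-y*np.sin(a),o[1]+x*np.sin(a)+y*np.cos(a),z]
def d(p,col):
    u=proj(t,p);cv2.circle(im,tuple(int(round(v)) for v in u),0,col,-1)
for k in np.radians(np.arange(0,360,1.5)):
    d(pt(.028*np.cos(k),.028*np.sin(k),.075,c,th),(0,255,255))
    d(pt(.057*np.cos(k),.057*np.sin(k),.075,c,th),(0,255,255))
    for o,col in((0,(0,0,255)),(.002,(0,255,0))):
        l=np.array([.5853,.1626]);a=np.radians(17.1);d(pt(o+.042*np.cos(k),.042*np.sin(k),.1538,l,a),col)
for sx in(1,-1):
  for dd in np.arange(.044,.057,.0005):
    d(pt(sx*dd,0,.075,c,th),(255,0,255)); d(pt(0,sx*dd,.075,c,th),(255,0,255)); d(pt(-dd*.707,-dd*.707*-1,.075,c,th),(255,0,255)); d(pt(-dd*.707,-dd*.707,.075,c,th),(255,0,255))
cv2.imwrite('pics/h_c.png',cv2.resize(im[100:290,220:420],None,fx=4,fy=3.15,interpolation=cv2.INTER_NEAREST))
E
```

```text
(no output)
```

View pics/h_c.png

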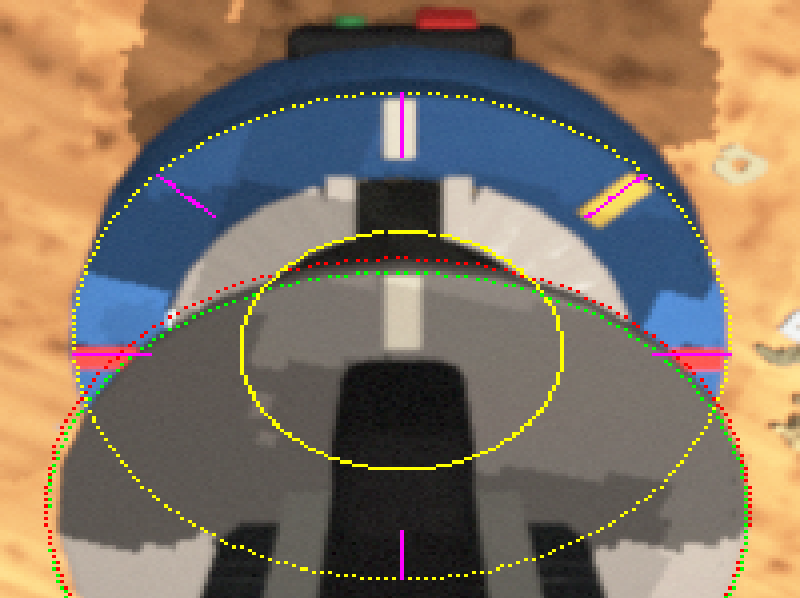

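Request:
jog_arm --targets "1 0.6 -4 0 0 0 -1;0 0 -10 0 0 0 -1;0 0 -12 0 0 0 -1;0 0 -10 0 0 0 -1;0 0 -4 0 0 0 -1;0 0 0 0 0 0 -1"

```text
time: 8.92
eef_pos: [0.5862, 0.1626, 0.1132]
tcp_rot: [-0.148, 0.989, -0.0, -0.0]
contact_force: [0.2, 0.4, -1.4]
opening: 0.153
```

```bash
python3 -c "
from look import *
look('i',[],[])"
```

```text
t 8.92 tcp [0.5862 0.1626 0.1132] yaw 107.03 F [ 0.2  0.4 -1.4] T [ 0.06 -0.03 -0.05] op 0.153 q6 -1.76 z [-8.e-04 -6.e-04 -1.e+00]
```

Request:
jog_arm --targets "0.2 0.6 -4 0 0 0 -1;0 0 -5 0 0 0 -1;0 0 -4 0 0 0 -1;0 0 -4 0 0 0 -1"

```text
time: 9.25
eef_pos: [0.5866, 0.1634, 0.0946]
tcp_rot: [-0.148, 0.989, -0.0, -0.0]
contact_force: [-0.4, 0.0, -1.9]
opening: 0.148
```

```bash
python3 -c "
from look import *
look('j',['wrist'],[])"
```

```text
t 9.25 tcp [0.5866 0.1634 0.0946] yaw 107.04 F [-0.4  0.  -1.9] T [0.03 0.02 0.04] op 0.148 q6 -1.76 z [-7.e-04 -6.e-04 -1.e+00]
```

View pics/j_wrist.png

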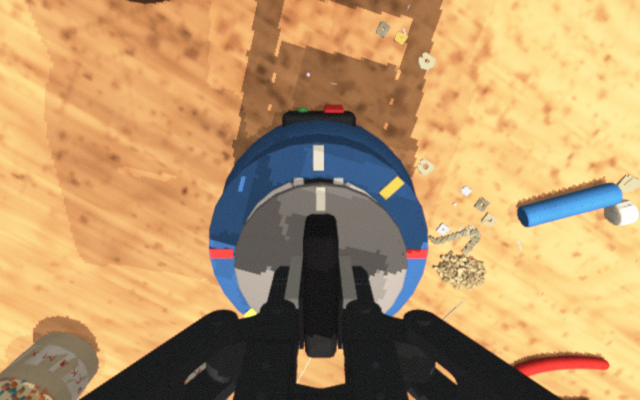

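Request:
jog_arm --targets "0 0 -4 0 0 0 -1;0 0 -3 0 0 0 -1;0 0 -2 0 0 0 -1;0 0 0 0 0 0 -1"

```text
time: 9.63
eef_pos: [0.5869, 0.1634, 0.0857]
tcp_rot: [-0.148, 0.989, -0.0, -0.0]
contact_force: [-0.6, -1.0, -0.1]
opening: 0.151
```

```bash
python3 -c "
from look import *
look('k',[],[])"
```

```text
t 9.63 tcp [0.5869 0.1634 0.0857] yaw 107.04 F [-0.6 -1.  -0.1] T [-0.03 -0.02  0.03] op 0.151 q6 -1.76 z [-6.e-04 -7.e-04 -1.e+00]
```

Request:
jog_arm --targets "0 0 -1.5 0 0 0 -1;0 0 -1 0 0 0 -1"

```text
time: 9.8
eef_pos: [0.5875, 0.1634, 0.0853]
tcp_rot: [-0.148, 0.989, -0.0, -0.0]
contact_force: [-3.5, -1.1, 5.5]
opening: 0.152
```

```bash
python3 -c "
from look import *
look('k',['wrist','scene'],[])"
```

```text
t 9.8 tcp [0.5875 0.1634 0.0853] yaw 107.06 F [-3.5 -1.1  5.5] T [-0.02  0.6   0.02] op 0.152 q6 -1.76 z [-3.e-04 -8.e-04 -1.e+00]
```

View pics/k_wrist.png

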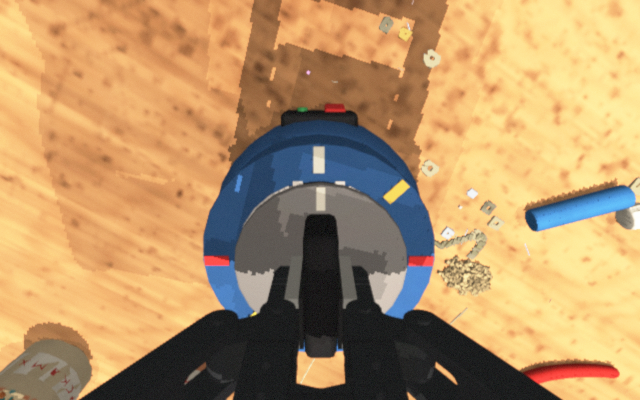

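Request:
jog_arm --targets "-0.8 -0.2 -0.5 0 0 0 -1;0 0 -0.5 0 0 0 -1;0 0 -0.5 0 0 -4 -1;0 0 -0.5 0 0 -4 -1;0 0 -0.5 0 0 -4 -1"

```text
time: 10.32
eef_pos: [0.5875, 0.1625, 0.0853]
tcp_rot: [-0.042, 0.999, -0.002, 0.001]
contact_force: [-2.3, -1.4, 3.7]
opening: 0.15
```

```bash
python3 -c "
from look import *
look('l',[],[])"
```

```text
t 10.32 tcp [0.5875 0.1625 0.0853] yaw 94.77 F [-2.3 -1.4  3.7] T [-0.05  0.45  0.3 ] op 0.15 q6 -1.55 z [ 0.0013 -0.0033 -1.    ]
```

Request:
jog_arm --targets "-0.6 0.3 -0.5 0 0 -4 -1;-0.2 0 -0.5 0 0 -4 -1;0 0 -0.5 0 0 -4 -1;0 0 -0.5 0 0 -4 -1"

```text
time: 10.65
eef_pos: [0.5874, 0.1623, 0.0854]
tcp_rot: [0.103, 0.995, -0.003, 0.001]
contact_force: [-2.4, -0.3, 4.2]
opening: 0.151
```

```bash
python3 -c "
from look import *
look('m',['wrist'],[])"
```

```text
t 10.65 tcp [0.5874 0.1623 0.0854] yaw 78.21 F [-2.4 -0.3  4.2] T [0.1  0.44 0.3 ] op 0.151 q6 -1.26 z [ 0.0012 -0.0054 -1.    ]
```

View pics/m_wrist.png

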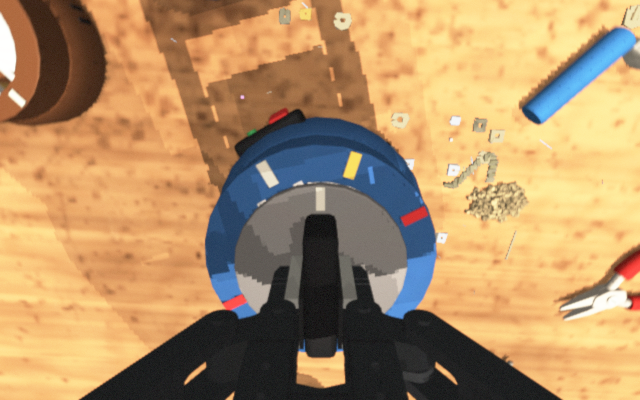

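Request:
jog_arm --targets "-0.4 0.3 -0.5 0.2 0 -4 -1;0 0 -0.5 0 0 -4 -1;0 0 -0.5 0 0 -4 -1;0 0 -0.5 0 0 -3 -1;0 0 -0.5 0 0 0 -1"

```text
time: 11.12
eef_pos: [0.5875, 0.1621, 0.0853]
tcp_rot: [0.233, 0.973, -0.002, 0.001]
contact_force: [-2.5, -0.7, 4.4]
opening: 0.152
```

```bash
python3 -c "
from look import *
look('n',['wrist','top'],[])"
```

```text
t 11.12 tcp [0.5875 0.1621 0.0853] yaw 63.08 F [-2.5 -0.7  4.4] T [0.02 0.43 0.08] op 0.152 q6 -0.99 z [ 9.0e-04 -4.4e-03 -1.0e+00]
```

View pics/n_wrist.png

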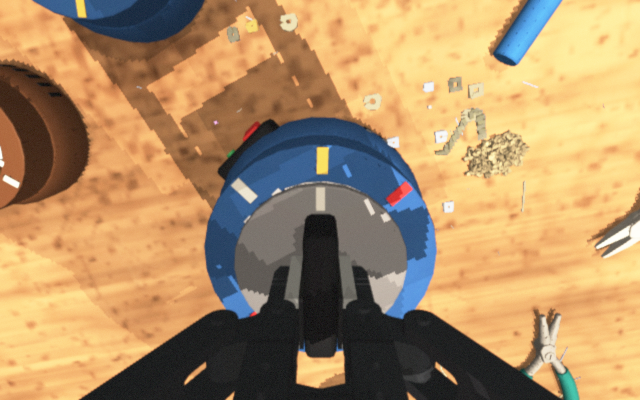

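Request:
jog_arm --targets "0 0 -0.5 0 0 -0.5 -1;0 0 -0.5 0 0 0 -1;0 0 -0.5 0 0 0 -1"

```text
time: 11.47
eef_pos: [0.5876, 0.1621, 0.0853]
tcp_rot: [0.233, 0.973, -0.002, 0.001]
contact_force: [-3.7, -1.5, 5.6]
opening: 0.147
```

```bash
python3 -c "
from look import *
d=look('o',['wrist','top'],[])
a=d['top']['pixels'][140:240,200:300];b=d['wrist']['pixels'][120:320,200:440]
cv2.imwrite('pics/o.png',np.hstack([cv2.resize(a,(400,400)),cv2.resize(b,(400,400))]))
s=get_state();print(s['time'],np.round(s['dq'],3),s['eef_pos'],yaw(s))"
```

```text
t 11.47 tcp [0.5876 0.1621 0.0853] yaw 63.07 F [-3.7 -1.5  5.6] T [-0.02  0.54  0.08] op 0.147 q6 -0.99 z [ 2.0e-04 -4.4e-03 -1.0e+00]
11.5667 [ 0.001  0.002  0.002  0.001  0.001 -0.001] [0.58755691 0.16208493 0.08534531] 63.07101154097998
```

View pics/o.png

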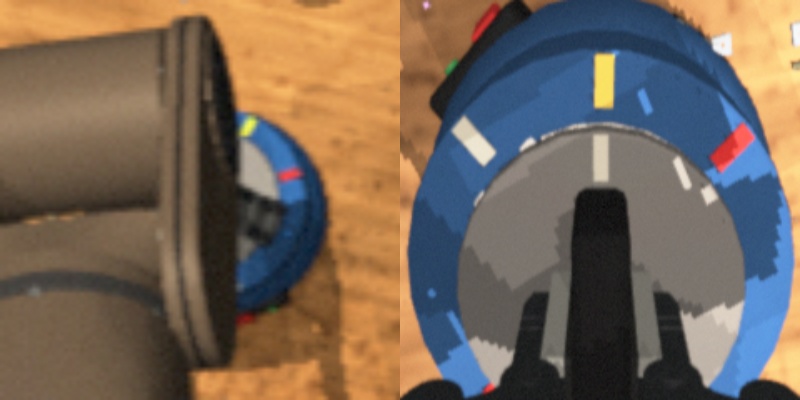

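```bash
python3 -c "
from look import *
print(sign_off());s=get_state();print(s['time'],s['eef_pos'],yaw(s),s['opening'],s['contact_force'])"
```

```text
the job is handed in; nothing more can be done
None
the job is handed in; nothing more can be done
```

I gripped the lid by its bar and lowered it into the large blue polisher with the bar in line with the white marks. Then I twisted it about 44° clockwise to the yellow marks and handed the job in at about 11.6 s, still gripping it. No verdict was reported.

**Height and tilt:** The tool stood at 85.3 mm. With the lid 33.3 mm below it, as measured when I gripped it, that puts the lid's origin 52 mm above the polisher's foot, its home height. The tool's tilt was under 0.005 rad.

**Angle:** The close-up from the wrist camera showed the bar in line with the yellow mark. By my estimate the carrier is at about 0.68 rad.

**Stillness and grip:** The joints were still. The fingers had stopped on the bar at 15% open, with 60 N set. I had no direct reading of the finger force on the lid.

**Disagreements:**
- A steady sideways push of about 3.7 N in x and a moment of about 0.54 N m remained, probably from the plug touching the opening. My estimate of the centre offset is 1–1.5 mm, against the 5 mm allowed.
- The measured twisting moment was about 0.08 N m, lower than the 0.15 N m given for the spring. I put that down to friction or a sensor offset, but did not check it.

As far as I could tell, nothing else on the bench was touched, but I did not measure the bystanders' positions at the end.

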